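# Run a fingertip along a flow-rail's wheels

### The job

Check the wheel rail on the packing bench before it goes into the flow rack: run a fingertip lightly along the tops of its seven yellow wheels, from the green entry guide towards the red stop, so that every wheel visibly turns in that direction (20 degrees or more each). Only touch the rail: do not lift it, shove it along or lean on it, leave the carton, tape roll, marker and spares bin where they are, and finish with the hand clear.

Things in the scene. Friction and masses are not known exactly. Their poses are not given: they have to be found in the camera images.
- rail: Loose wheel rail of a carton flow rack, lying on the bench in any direction: bare-steel U-channel 310 mm long, 36 mm wide, 27 mm high, about 0.8 kg, with one row of seven yellow wheels. Origin: centre of its underside, on the bench. +x runs along the rail in the running direction, from the green entry guide to the red stop; y across, z up.
- first_wheel_top (a point): Top of the first wheel, next to the green guide; fixed to the rail at its x = -99 mm, 36 mm above the bench, axes as the rail's. All wheels: 28 mm diameter, 14 mm wide, axles 33 mm apart at rail x = -99, -66, -33, 0, 33, 66, 99 mm, tops 9 mm above the channel walls. Wheels and rail are hard: they do not give when pressed down.
- last_wheel_top (a point): Top of the seventh and last wheel, next to the red stop; fixed to the rail at its x = 99 mm, 36 mm above the bench, axes as the rail's.
- entry_guide (a point): Inner top edge of the green sloping entry guide, at rail x = -118 mm, 32 mm above the bench, 4 mm below the wheel tops. The guide plate is 46 mm wide and slopes down from here to the rail's end at x = -160 mm.
- end_stop (a point): Top of the inner face of the red upright end stop, at rail x = 155 mm, 56 mm above the bench, 20 mm above the wheel tops and 56 mm past the last axle. The stop is 40 mm wide and 6 mm thick.
- wheel0 (a joint): Turn of wheel 1 of 7 counted from the green entry end, in rad, 0 at the start and not limited; it grows when the top of the wheel moves towards the red stop (the running direction). The wheel turns freely on its axle with slight drag (about 0.15 N at the rim, hard plastic) and stays where it is left.
- wheel1 (a joint): Turn of wheel 2 of 7 counted from the green entry end, in rad, 0 at the start and not limited; it grows when the top of the wheel moves towards the red stop (the running direction). The wheel turns freely on its axle with slight drag (about 0.15 N at the rim, hard plastic) and stays where it is left.
- wheel2 (a joint): Turn of wheel 3 of 7 counted from the green entry end, in rad, 0 at the start and not limited; it grows when the top of the wheel moves towards the red stop (the running direction). The wheel turns freely on its axle with slight drag (about 0.15 N at the rim, hard plastic) and stays where it is left.
- wheel3 (a joint): Turn of wheel 4 of 7 counted from the green entry end, in rad, 0 at the start and not limited; it grows when the top of the wheel moves towards the red stop (the running direction). The wheel turns freely on its axle with slight drag (about 0.15 N at the rim, hard plastic) and stays where it is left.
- wheel4 (a joint): Turn of wheel 5 of 7 counted from the green entry end, in rad, 0 at the start and not limited; it grows when the top of the wheel moves towards the red stop (the running direction). The wheel turns freely on its axle with slight drag (about 0.15 N at the rim, hard plastic) and stays where it is left.
- wheel5 (a joint): Turn of wheel 6 of 7 counted from the green entry end, in rad, 0 at the start and not limited; it grows when the top of the wheel moves towards the red stop (the running direction). The wheel turns freely on its axle with slight drag (about 0.15 N at the rim, hard plastic) and stays where it is left.
- wheel6 (a joint): Turn of wheel 7 of 7 counted from the green entry end, in rad, 0 at the start and not limited; it grows when the top of the wheel moves towards the red stop (the running direction). The wheel turns freely on its axle with slight drag (about 0.15 N at the rim, hard plastic) and stays where it is left.
- carton: Bystander: small sealed brown carton, 110 x 80 x 60 mm high, beside the rail; origin centre of its underside. Loose.
- tape_roll: Bystander: roll of amber packing tape lying flat, 96 mm across, 50 mm high, hole 72 mm; origin centre of its underside. Loose.
- spares_bin: Bystander: blue open bin 130 x 100 x 60 mm high with six spare yellow wheels lying in it; origin centre of its underside. Loose.
- marker: Bystander: capped marker lying on the bench, about 136 mm long along its x, 18 mm thick, white with a blue cap; origin on its underside near mid-length. Loose.

How it is judged:
By the outcome, as a careful person would: the job done as asked, in the order asked, and still so for the second after the job is handed in, with the robot touching nothing.
It also fails if it takes over 45 s, if anything falls off the work surface, if the arm or the gripper's body presses on something with over 40 N, if the wrist force passes 120 N, or if a joint passes its speed limit or range.

### The arm

A 6-joint arm with a two-finger parallel gripper is mounted at the origin on the work surface. World frame = base frame: x ahead of the robot, y to its left, z up, the work surface at z = 0. Lengths are in mm, angles in degrees, forces in N, time in s.
With the tool pointing down it reaches from about 300 to 850 mm from the base axis. Payload 4.2 kg.
Tool frame: the origin (TCP) lies at the very end of the fingers, on their centre line; the grasp point (between the pads) lies 19 mm behind it; z points along the fingers, x is the direction in which the jaws open and shut, and the axes are right-handed (so a half turn about z gives the same grasp; the last joint's range is limited). The gripper opens to 91 mm and grips with 3 to 60 N. Pads are 32 mm wide; open, the fingers measure 118 mm over their backs; the gripper's body (76 mm by 178 mm) begins 60 mm behind the grasp point.
Start: joints at [-66.463, 18.312, 89.639, -0, 72.044, -1.146], TCP at [240.125, -522.481, 183.476] pointing down, gripper open.
Joint ranges: [-177.97, 177.97], [-48.28, 115.42], [12.27, 149.76], [-77.06, 257.06], [2.81, 150.46], [-146.56, 146.56]. Speed limits (degrees/s): [147.25, 147.25, 180, 180, 180, 180].

### API

Orientations are given as [roll, pitch, yaw] about the fixed x, y, z axes, in that order (R = Rz(yaw) Ry(pitch) Rx(roll)).
In Python, from workcell import env gives the robot as it stands.
- The arm moves only by the tool servo_tool, never from a script. Its argument "plan" is a list of rows, each a list of 3 entries, a list of its own where there are three numbers: the turn, a rotation vector about the tool's x, y, z in degrees, then the shift along the tool's x, y, z in mm, then the finger opening in mm, from 0 to 91.2. In form: [[[ax, ay, az], [dx, dy, dz], claw], ...]. A call has exactly 10 rows; each row shifts and turns the pose as measured when the row begins, along the tool's axes as they then stand; what a row does not reach is not made up. A row lasts 1/8 s, in which the tool goes at most 62.5 mm and 10.7 degrees, less where a joint would pass 70% of its speed; a pose out of reach is approached as far as the arm can. A call with a gripper value outside its range is refused whole. The fingers move at their own pace and stop on an object; "squeeze" is the grip in N (left out, the last holds). Time passes only in rows, so rows that do not move let the fingers close, or fill a call up. It gives the time, the measured TCP pose, the force and the opening at its end, in the units of the state.
- env.state(): the state, without advancing time (a new reading comes with each control period).
- env.grab_frame(name): name is "side" or "top" or "wrist"; returns a dict with "pixels" (384x512x3 uint8, red, green, blue), "intrinsics" (3x3 intrinsics, pixels), "distortion" ([k1, k2, p1, p2, k3] as OpenCV has them; the pictures are not rectified), "eye" and "attitude" of the camera in the world. Camera axes: x right, y up, looking along -z (the intrinsics and any distortion apply to the point x, -y, -z); pixel columns grow to the right and rows downward; lengths in mm; the calibration is good to about 2 mm. A picture is of the moment at which its call begins. There is no depth.
- env.job_done(): hands the job in, once; it reports no verdict.
The state is a dict: "time_s": time; "qpos": joint angles; "qvel": joint speeds; "effort": joint torques, N m; "ee_pos": TCP position; "ee_rot": TCP orientation; "force": force on the tool from outside, world axes, zero at the start; "torque": the same for the moment, N m; "gripper_width": finger opening in mm.
Only numpy, scipy, OpenCV 4.12 (cv2) and the standard library are available. Lean on these libraries where they do the work, as an engineer would, in place of code of your own. Each camera call takes 0.05 s, during which the arm holds its last target.

## Working session

There is one attempt and no reset: what is moved stays moved. The work goes in short steps, Python scripts to look and compute and a tool call to move; the robot and the scene stay as the last step left them, time stands still between calls to the robot, and variables do not carry over. Pictures are saved under pics/ and viewed, and the job is handed in when it is done.

Besides the shell and the picture viewer there is one more tool, called after "Call:" by a JSON object that holds its "fn" and its "kwargs". servo_tool: Moves the arm, as the interface text tells. Its arguments: {"type":"object","properties":{"plan":{"type":"array"},"squeeze":{"type":"number"}},"required":["plan"]}

```bash
mkdir -p pics; ls
python3 - <<'E'
from workcell import env
import cv2
print(env.state())
for n in ("side","top","wrist"):
    f=env.grab_frame(n); cv2.imwrite(f"pics/{n}0.png",cv2.cvtColor(f["pixels"],cv2.COLOR_RGB2BGR))
    print(n,f["intrinsics"],f["distortion"],f["eye"],f["attitude"])
E
```

```text
pics
{'time_s': 0.0, 'qpos': array([-6.64641498e+01,  1.83515758e+01,  8.97060127e+01, -7.98568086e-04,
        7.20427426e+01, -1.14733969e+00]), 'qvel': array([-0.06294362,  0.01571887,  0.10554484,  0.04219703,  0.03938094,
       -0.12585507]), 'effort': array([ 2.70632270e-03, -4.12458229e+01, -2.31975102e+01,  7.30840769e-02,
        4.59810079e-02, -1.65199658e-04]), 'ee_pos': array([ 239.88384201, -521.96582668,  182.6236381 ]), 'ee_rot': array([-1.79998750e+02,  1.00326242e-01, -6.53165621e+01]), 'force': array([-0.89149015, -0.37342095, -0.47470531]), 'torque': array([-0.06065918, -0.01799809, -0.00033032]), 'gripper_width': 91.1995685462376}
side [[451.99432837   0.         256.08136295]
 [  0.         451.99432837 192.27606408]
 [  0.           0.           1.        ]] [-0.15839755  0.          0.          0.          0.        ] [520.52814292 690.67941459 519.47103136] [  54.37073079   -0.39992985 -173.1944649 ]
top [[493.43755162   0.         261.83107217]
 [  0.         493.43755162 194.53074886]
 [  0.           0.           1.        ]] [-0.18368644  0.          0.          0.          0.        ] [503.90739104  30.49765114 878.13050765] [ 6.25575245e+00 -5.62133362e-02 -8.88090374e+01]
wrist [[268.52139844   0.         254.2075422 ]
 [  0.         268.52139844 195.02285067]
 [  0.           0.           1.        ]] [-0.01018557  0.          0.          0.          0.        ] [ 314.78643842 -489.38928806  384.02962046] [-16.62254298   0.09149895 -65.32391138]
```

View pics/top0.png

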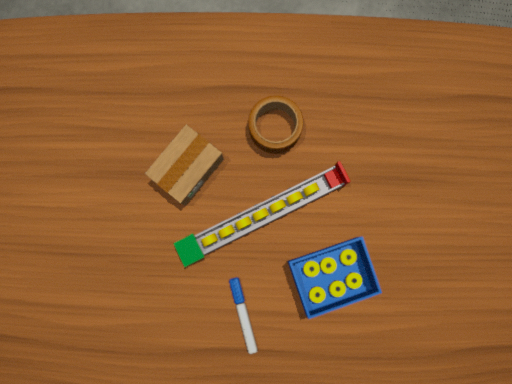

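View pics/side0.png

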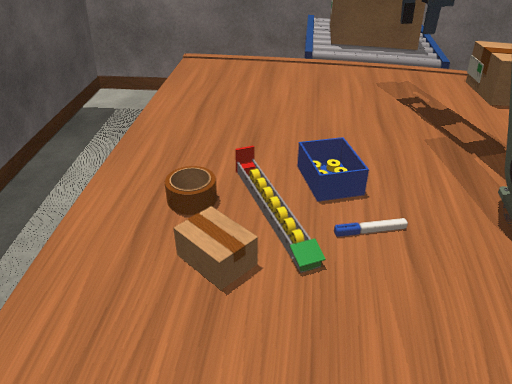

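The top view shows the green guide at about (189,250), the red stop at about (342,174), and the seven wheels from (209,240) to (311,189). The side view agrees. Next I'll measure the wheels.

```bash
cat > h.py <<'E'
import numpy as np, cv2
from scipy.spatial.transform import Rotation as R
def ray(f,uv):
    p=cv2.undistortPoints(np.array(uv,float).reshape(-1,1,2),np.array(f["intrinsics"]),np.array(f["distortion"])).reshape(-1,2)
    d=np.c_[p[:,0],-p[:,1],-np.ones(len(p))]
    return np.array(f["eye"]),R.from_euler('xyz',f["attitude"],degrees=True).apply(d)
def plane(f,uv,z):
    e,d=ray(f,uv); return e+d*((z-e[2])/d[:,2])[:,None]
def blobs(f,lo,hi,amin=15):
    hsv=cv2.cvtColor(f["pixels"],cv2.COLOR_RGB2HSV)
    m=cv2.inRange(hsv,np.array(lo),np.array(hi))
    n,l,s,c=cv2.connectedComponentsWithStats(m)
    return [(c[i],s[i,4]) for i in range(1,n) if s[i,4]>=amin]
Y=((22,150,90),(35,255,255)); G=((50,120,40),(80,255,255)); RD=((0,200,60),(4,255,255))
E
python3 - <<'E'
from workcell import env
from h import *
np.set_printoptions(precision=1,suppress=True)
for n in ("top","side"):
    f=env.grab_frame(n)
    for nm,c,z in (("Y",Y,32),("G",G,24),("R",RD,45)):
        for b,a in blobs(f,*c): print(n,nm,b,a,plane(f,[b],z)[0])
E
```

```text
top Y [310.9 189. ] 122 [608. -53.  32.]
top Y [294.1 197.5] 126 [592.6 -24.1  32. ]
top Y [277.2 205.9] 125 [577.6   4.7  32. ]
top Y [260.3 214.3] 126 [562.5  33.6  32. ]
top Y [243.1 222.9] 123 [547.1  62.7  32. ]
top Y [226.2 231.3] 125 [532.   91.3  32. ]
top Y [209.  239.7] 124 [516.9 120.6  32. ]
top Y [347.8 256.8] 186 [ 492.2 -118.1   32. ]
top Y [319.2 266.7] 359 [474.7 -69.   32. ]
top Y [353.3 280.1] 185 [ 452.5 -128.2   32. ]
top Y [336.9 288.4] 189 [ 438.1 -100.    32. ]
top Y [316.5 294.2] 186 [427.7 -65.1  32. ]
top G [188.4 250.1] 579 [498.2 156.6  24. ]
top R [339.6 174.6] 124 [ 632.4 -101.    45. ]
side Y [334.3 165.6] 159 [450.9 -98.   32. ]
side Y [319.1 166.2] 52 [482.  -91.5  32. ]
side Y [276.9 206.8] 904 [555.9  54.1  32. ]
side G [479.2  68. ] 22 [ -67. -813.   24.]
side G [307.4 253.5] 702 [498.3 159.4  24. ]
side R [245.4 157.1] 245 [631.6 -85.6  45. ]
```

Geometry: the wheels fit a line at yaw about -62.3°, with spacing of about 32.7 mm against the nominal 33. Wheel 1 is near (516.5, 121). The two views agree on the guide to about 3 mm. I'll now move towards the start at safe height while closing the gripper.

Call:
{"fn": "servo_tool", "kwargs": {"plan": [[[0, 0, 0], [-24, -26, 0], 0], [[0, 0, 0], [-24, -26, 0], 0], [[0, 0, 0], [-24, -26, 0], 0], [[0, 0, 0], [-24, -26, 0], 0], [[0, 0, 0], [-24, -26, 0], 0], [[0, 0, 0], [-24, -26, 0], 0], [[0, 0, 0], [-24, -26, 0], 0], [[0, 0, 0], [-24, -26, 0], 0], [[0, 0, 0], [-24, -26, 0], 0], [[0, 0, 0], [-24, -26, 0], 0]], "squeeze": 10}}

```text
time_s: 1.5
ee_pos: [379.4, -187.5, 182.4]
ee_rot: [-179.9, 0.0, -65.6]
force: [-0.3, -0.0, -0.2]
gripper_width: 0.2
```

Call:
{"fn": "servo_tool", "kwargs": {"plan": [[[0, 0, 0], [-33, -36, 0], 0], [[0, 0, 0], [-33, -36, 0], 0], [[0, 0, 0], [-33, -36, 0], 0], [[0, 0, 0], [-33, -36, 0], 0], [[0, 0, 0], [-33, -36, 0], 0], [[0, 0, 0], [-33, -36, 0], 0], [[0, 0, 0], [-20, -22, 0], 0], [[0, 0, -1.5], [0, 0, 20], 0], [[0, 0, -1.5], [0, 0, 20], 0], [[0, 0, 0], [0, 0, 20], 0]]}}

```text
time_s: 2.75
ee_pos: [512.3, 123.1, 122.6]
ee_rot: [-179.6, -0.2, -62.2]
force: [0.6, 0.6, 0.5]
gripper_width: 0.6
```

Run:
```python
from workcell import env
from h import *
np.set_printoptions(precision=2,suppress=True)
s=env.state(); print(s)
for n in ("wrist","top","side"):
    f=env.grab_frame(n); cv2.imwrite(f"pics/{n}1.png",cv2.cvtColor(f["pixels"],cv2.COLOR_RGB2BGR))
    for nm,c,z in (("Y",Y,32),("G",G,24),("R",RD,45)):
        for b,a in blobs(f,*c): print(n,nm,b,a,plane(f,[b],z)[0])
```

```text
{'time_s': 2.75, 'qpos': array([ 12.29,  16.5 , 101.65,  -0.05,  61.41,  74.55]), 'qvel': array([  0.24,   8.58,  14.04,  -0.15, -22.48,  -0.08]), 'effort': array([  0.12, -38.65, -21.92,   0.06,   0.24,  -0.03]), 'ee_pos': array([512.26, 123.07, 122.64]), 'ee_rot': array([-179.58,   -0.16,  -62.24]), 'force': array([0.62, 0.6 , 0.5 ]), 'torque': array([0.  , 0.04, 0.04]), 'gripper_width': 0.5869675189776967}
wrist Y [257.22 186.02] 332 [519.56 121.35  32.  ]
wrist Y [285.94 185.87] 339 [534.73  92.85  32.  ]
wrist Y [314.28 185.88] 356 [549.55  64.6   32.  ]
wrist Y [342.77 185.92] 365 [564.46  36.12  32.  ]
wrist Y [371.24 185.99] 371 [579.37   7.57  32.  ]
wrist Y [413.48 185.9 ] 791 [601.79 -34.85  32.  ]
wrist Y [409.5  290.05] 44 [ 489.07 -114.38   32.  ]
wrist Y [351.79 303.97] 185 [437.52 -60.48  32.  ]
wrist Y [384.85 306.27] 761 [ 454.4  -100.74   32.  ]
wrist G [222.8  184.37] 1293 [501.1  156.32  24.  ]
wrist R [478.89 187.19] 1636 [633.21 -90.59  45.  ]
top Y [310.85 189.05] 122 [607.97 -53.02  32.  ]
top Y [294.11 197.56] 125 [592.56 -24.2   32.  ]
top Y [277.19 205.89] 126 [577.55   4.76  32.  ]
top Y [260.87 213.86] 111 [563.21  32.55  32.  ]
top Y [228.39 230.06] 89 [534.2   87.64  32.  ]
top Y [347.72 256.81] 185 [ 492.23 -118.04   32.  ]
top Y [319.01 266.77] 361 [474.53 -68.67  32.  ]
top Y [353.34 280.08] 185 [ 452.49 -128.24   32.  ]
top Y [336.88 288.36] 189 [438.08 -99.97  32.  ]
top Y [316.45 294.25] 187 [427.66 -65.04  32.  ]
top R [339.48 174.54] 118 [ 632.49 -100.83   45.  ]
side Y [334.33 165.64] 162 [450.93 -97.86  32.  ]
side Y [276.16 206.37] 924 [557.29  52.97  32.  ]
side Y [322.94 171.39] 18 [474.18 -73.05  32.  ]
side G [479.18  68.09] 22 [ -66.9  -812.47   24.  ]
side G [307.28 254.27] 670 [498.35 161.18  24.  ]
side R [245.17 157.49] 264 [631.86 -84.05  45.  ]
```

View pics/wrist1.png

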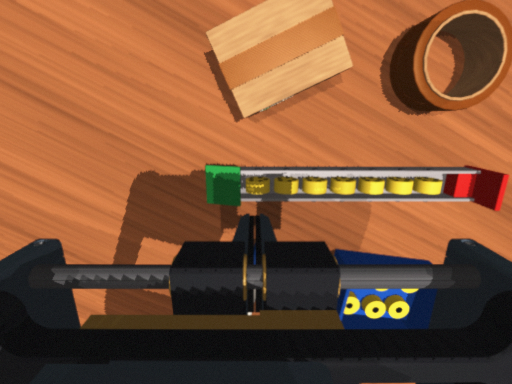

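View pics/side1.png

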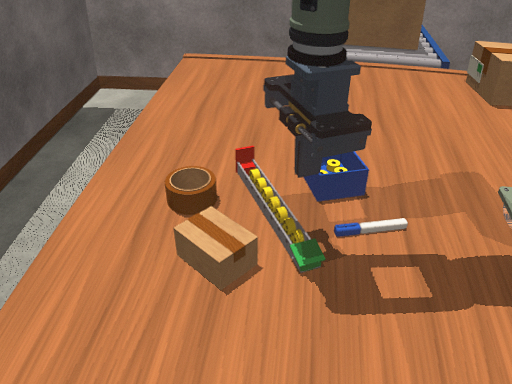

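The wrist view shows the wheels on a level line at row 186, cols 257 to 430, so yaw is aligned. The closed fingertip, narrow along the rail, is at about col 255. I'll turn 90° so the 32 mm pad width lies along the rail. That bridges the 33 mm wheel pitch, so the tip can't drop between wheels.

Call:
{"fn": "servo_tool", "kwargs": {"plan": [[[0, 0, -10], [0, 0, 0], 0], [[0, 0, -10], [0, 0, 0], 0], [[0, 0, -10], [0, 0, 0], 0], [[0, 0, -10], [0, 0, 0], 0], [[0, 0, -10], [0, 0, 0], 0], [[0, 0, -10], [0, 0, 0], 0], [[0, 0, -10], [0, 0, 0], 0], [[0, 0, -10], [0, 0, 0], 0], [[0, 0, -8], [2, 0, 10], 0], [[0, 0, 0], [2, 0, 10], 0]]}}

```text
time_s: 4.15
ee_pos: [523.7, 125.2, 115.7]
ee_rot: [179.5, -1.6, 28.5]
force: [0.6, 0.4, 0.6]
gripper_width: -0.0
```

Run:
```python
from workcell import env
from h import *
np.set_printoptions(precision=2,suppress=True)
s=env.state(); print(s["ee_pos"],s["ee_rot"],s["force"])
for n in ("wrist","side"):
    f=env.grab_frame(n); cv2.imwrite(f"pics/{n}2.png",cv2.cvtColor(f["pixels"],cv2.COLOR_RGB2BGR))
    for nm,c,z in (("Y",Y,32),("G",G,24)):
        for b,a in blobs(f,*c): print(n,nm,b,a,plane(f,[b],z)[0])
```

```text
[523.74 125.16 115.65] [179.51  -1.55  28.46] [0.64 0.39 0.59]
wrist Y [245.56 188.91] 289 [517.13 122.88  32.  ]
wrist Y [245.27 210.08] 127 [528.44 100.82  32.  ]
wrist Y [114.28 301.94] 483 [441.07 -83.56  32.  ]
wrist Y [146.95 303.24] 426 [477.69 -66.77  32.  ]
wrist Y [248.6 313.6] 15 [598.51 -22.5   32.  ]
wrist G [246.36 153.57] 1591 [500.25 156.54  24.  ]
side Y [334.31 165.6 ] 163 [450.98 -98.01  32.  ]
side Y [319.26 166.44] 54 [481.59 -90.59  32.  ]
side Y [276.3  206.53] 946 [557.01  53.43  32.  ]
side G [479.14  67.9 ] 21 [ -67.36 -814.42   24.  ]
side G [307.43 253.84] 704 [498.14 160.17  24.  ]
```

View pics/wrist2.png

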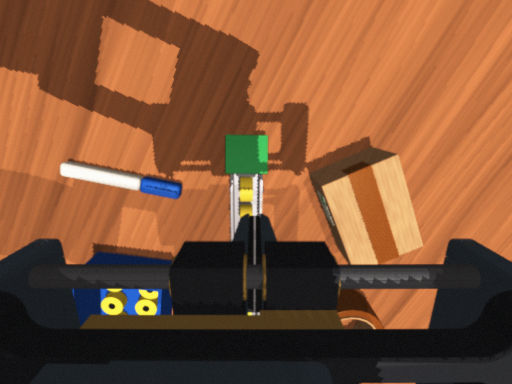

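View pics/side2.png

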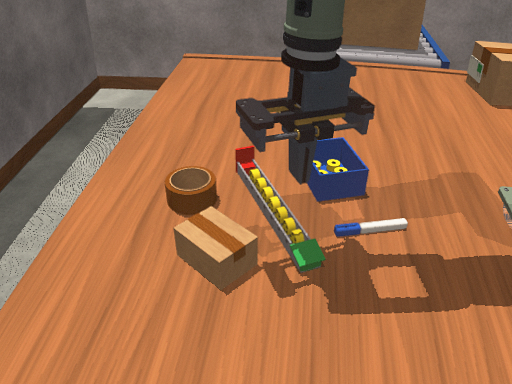

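Orientation has drifted by about 1.6° of pitch and position by a few mm. I'll compute the correction.

```bash
cat >> h.py <<'E'
W1=np.array([517.5,121.7]); YAW=-62.3
u=np.array([np.cos(np.radians(YAW)),np.sin(np.radians(YAW))]); nn=np.array([-u[1],u[0]])
def go(env,s_,z,lat=0):
    np.set_printoptions(precision=2,suppress=True)
    st=env.state(); p=np.array(st["ee_pos"]); Rm=R.from_euler('xyz',st["ee_rot"],degrees=True)
    Rt=R.from_euler('xyz',[180,0,YAW+90],degrees=True)
    rel=p[:2]-W1
    print("t",st["time_s"],"pos",p,"rot",st["ee_rot"],"F",st["force"],"s=%.1f lat=%.1f"%(rel@u-99,rel@nn))
    t=np.r_[W1+u*(s_+99)+nn*lat,z]
    print("rotvec",(Rm.inv()*Rt).as_rotvec(degrees=True),"shift(tool now)",Rm.inv().apply(t-p),"shift(level)",Rt.inv().apply(t-p))
E
python3 -c "
from h import *
from workcell import env
go(env,-107,60)"
```

```text
t 4.25 pos [522.84 125.03 114.48] rot [179.56  -1.39  28.42] F [-0.26 -0.15  0.02] s=-99.5 lat=6.3
rotvec [ 0.44 -1.4   0.72] shift(tool now) [-7.51 -8.04 54.26] shift(level) [-6.28 -7.54 54.48]
```

Call:
{"fn": "servo_tool", "kwargs": {"plan": [[[0.2, -0.7, 0.4], [0, 0, 0], 0], [[0.2, -0.7, 0.3], [0, 0, 0], 0], [[0, 0, 0], [-2, -2.5, 6], 0], [[0, 0, 0], [-2, -2.5, 8], 0], [[0, 0, 0], [-2, -2.5, 8], 0], [[0, 0, 0], [0, 0, 8], 0], [[0, 0, 0], [0, 0, 8], 0], [[0, 0, 0], [0, 0, 8], 0], [[0, 0, 0], [0, 0, 4], 0], [[0, 0, 0], [0, 0, 0], 0]]}}

```text
time_s: 5.5
ee_pos: [513.2, 129.1, 61.1]
ee_rot: [180.0, 0.1, 27.5]
force: [0.1, -0.4, 0.1]
gripper_width: 0.4
```

```bash
python3 -c "
from h import *
from workcell import env
go(env,-107,40)
f=env.grab_frame('side'); cv2.imwrite('pics/side3.png',cv2.resize(cv2.cvtColor(f['pixels'],cv2.COLOR_RGB2BGR)[120:300,170:410],None,fx=3,fy=3))
f=env.grab_frame('wrist'); cv2.imwrite('pics/wrist3.png',cv2.cvtColor(f['pixels'],cv2.COLOR_RGB2BGR))"
```

```text
t 5.5 pos [513.24 129.15  61.1 ] rot [180.     0.13  27.5 ] F [ 0.08 -0.43  0.1 ] s=-107.6 lat=-0.3
rotvec [ 0.    0.13 -0.2 ] shift(tool now) [ 0.36  0.57 21.1 ] shift(level) [ 0.31  0.57 21.1 ]
```

View pics/side3.png

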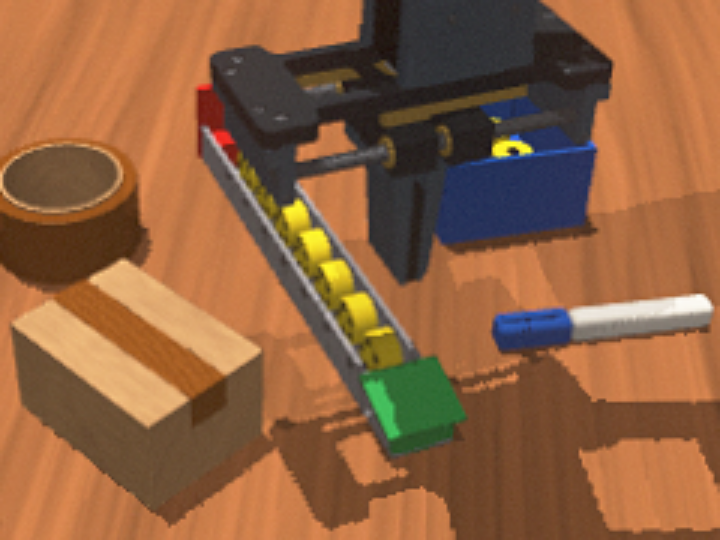

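View pics/wrist3.png

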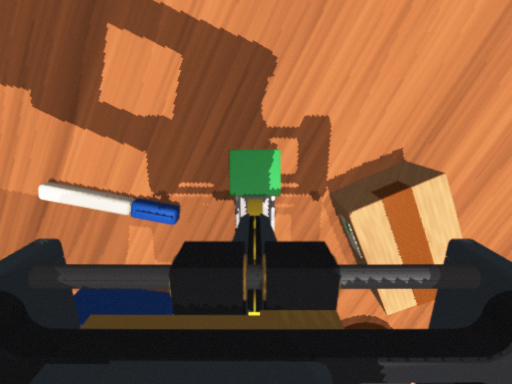

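```bash
python3 -c "
from h import *
from workcell import env
np.set_printoptions(precision=1,suppress=True)
f=env.grab_frame('side')
print(plane(f,[[305,212.7],[297,207],[312,211]],61))
def proj(f,P):
    Rc=R.from_euler('xyz',f['attitude'],degrees=True)
    c=Rc.inv().apply(np.array(P,float)-f['eye']); c=c*[1,-1,-1]
    return cv2.projectPoints(c,np.zeros(3),np.zeros(3),np.array(f['intrinsics']),np.array(f['distortion']))[0].reshape(-1,2)
P=[[513.2,129.1,61]]+[list(W1+u*33*i)+[36] for i in range(7)]
print(proj(f,P))
"
```

```text
[[506.6 102.   61. ]
 [520.4  88.2  61. ]
 [495.2  96.   61. ]]
[[300.3 222.8]
 [296.9 231.5]
 [288.7 219.6]
 [280.9 208.5]
 [273.7 198. ]
 [266.8 188.2]
 [260.4 178.9]
 [254.3 170.1]]
```

```bash
python3 -c "
from h import *
from workcell import env
f=env.grab_frame('side'); im=cv2.cvtColor(f['pixels'],cv2.COLOR_RGB2BGR)[150:250,260:350]
im=cv2.resize(im,None,fx=6,fy=6,interpolation=cv2.INTER_NEAREST); im=cv2.convertScaleAbs(im,alpha=1.8,beta=20)
cv2.drawMarker(im,(int((300.3-260)*6),int((222.8-150)*6)),(255,0,255),0,20,2)
cv2.imwrite('pics/side4.png',im)"
```

```text
(no output)
```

View pics/side4.png

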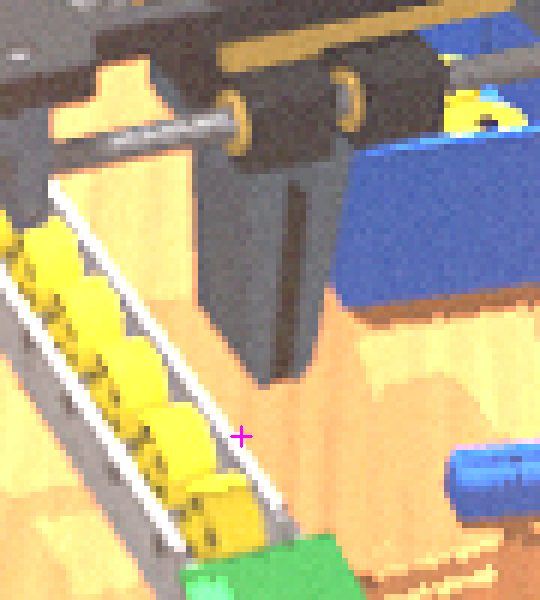

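The bottom of the fingertip appears at about (302,207), and the reported TCP projects to (300,223). I need to resolve that before touching, so I'll cross-check with the other views.

```bash
cat >> h.py <<'E'
def proj(f,P):
    Rc=R.from_euler('xyz',f['attitude'],degrees=True)
    c=Rc.inv().apply(np.array(P,float)-f['eye'])*[1,-1,-1]
    return cv2.projectPoints(c,np.zeros(3),np.zeros(3),np.array(f['intrinsics']),np.array(f['distortion']))[0].reshape(-1,2)
E
python3 -c "
from h import *
from workcell import env
np.set_printoptions(precision=1,suppress=True)
T=np.array([513.2,129.1,61.])
for n in ('side','wrist','top'):
    f=env.grab_frame(n)
    print(n,f['eye'],f['attitude'])
    c=[np.r_[T[:2]+a*16*u+b*6*nn,z] for z in (61,91) for a in(-1,1) for b in (-1,1)]
    q=proj(f,c); print(q.tolist())
    im=cv2.cvtColor(f['pixels'],cv2.COLOR_RGB2BGR)
    o=(q[:4].mean(0)-[60,50]).astype(int); im=im[max(o[1],0):o[1]+100,max(o[0],0):o[0]+120]
    im=cv2.resize(im,None,fx=5,fy=5,interpolation=cv2.INTER_NEAREST); im=cv2.convertScaleAbs(im,alpha=1.8,beta=20)
    for i,p in enumerate(q): cv2.circle(im,tuple(((p-o)*5).astype(int)),4,(255,0,255) if i<4 else (255,255,0),-1)
    cv2.imwrite(f'pics/{n}5.png',im)
"
```

```text
side [520.5 690.7 519.5] [  54.4   -0.4 -173.2]
[[308.112764592691, 227.99819606233956], [301.2368984477928, 229.74300341510414], [299.4373836725323, 216.1124541696256], [292.73417656188457, 217.73744643158685], [309.59196807226243, 213.03580731649922], [302.54846633360154, 214.74395157495016], [300.6402591377741, 201.34001610806283], [293.7788363298979, 202.9273953055918]]
wrist [476.8 200.6 263.1] [-16.7  -0.   27.5]
[[245.60509364316272, 199.35224536298895], [260.8052181827526, 199.29907725554054], [246.1061609105557, 236.37037814274595], [260.6707567942215, 236.3214969998667], [244.26087426613321, 212.6647737264913], [261.8436333157853, 212.60418870970489], [244.90301225021707, 254.5559139483934], [261.63783757535055, 254.50096500614004]]
top [503.9  30.5 878.1] [  6.3  -0.1 -88.8]
[[194.8676153979933, 249.02494021013436], [191.71920956032216, 242.5150172194917], [212.15587457988792, 240.46090243243856], [208.98517186991637, 233.95979255757092], [192.35172878356275, 249.037470954514], [189.08859143635914, 242.28081146868567], [210.29067573652483, 240.15196061940503], [207.00309176623253, 233.40451014036972]]
```

View pics/wrist5.png

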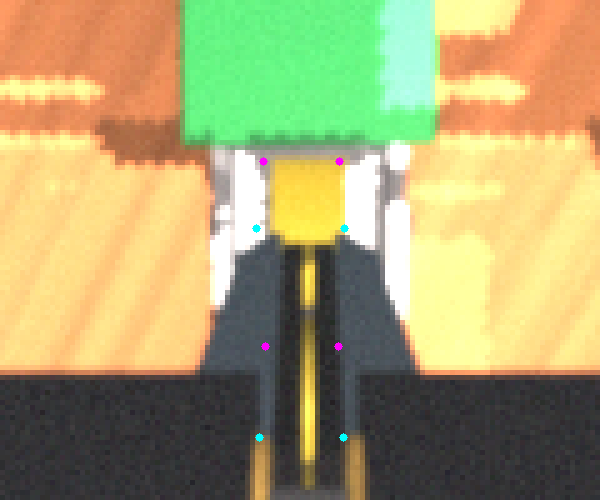

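View pics/top5.png

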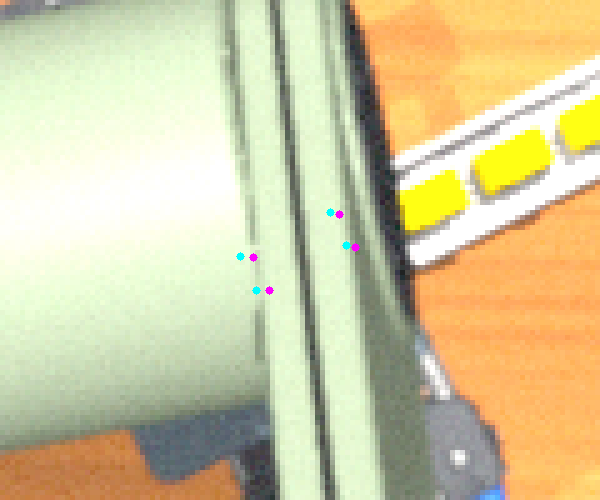

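View pics/side5.png

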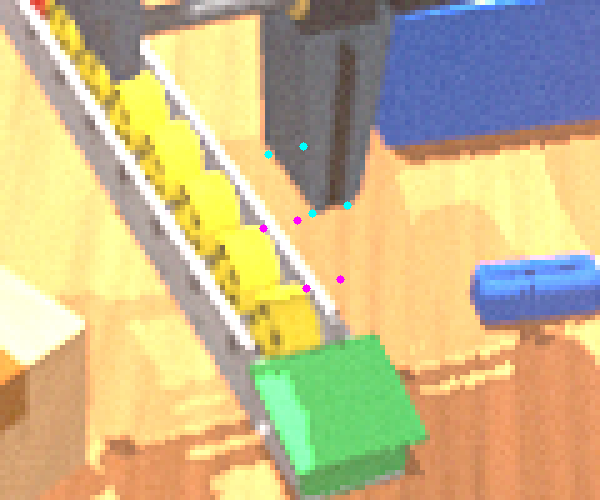

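```bash
python3 -c "
from h import *
from workcell import env
np.set_printoptions(precision=1,suppress=True)
T=np.array([513.2,129.1,61.])
obs={'side':(341,209),'wrist':(307,240)}
A=[];b=[]
for n in obs:
    f=env.grab_frame(n)
    c=[np.r_[T[:2]+a*16*u+bb*6*nn,61] for a in(-1,1) for bb in (-1,1)]
    o=(proj(f,c).mean(0)-[60,50]).astype(int)
    e,d=ray(f,[np.array(obs[n])/5+o]); d=d[0]/np.linalg.norm(d[0]); M=np.eye(3)-np.outer(d,d); A.append(M); b.append(M@e)
x=np.linalg.solve(sum(A),sum(b)); print(x,[np.linalg.norm(M@x-q) for M,q in zip(A,b)]); 
r=x-T; print('along',r[:2]@u,'lat',r[:2]@nn,'up',r[2])
"
```

```text
[504.7 143.4  92.5] [np.float64(2.2728915034781316), np.float64(2.272891503478082)]
along -16.582416099986254 lat -0.871561819235052 up 31.516659072184467
```

Triangulated, the visible tip edge is on the rail line but 31 mm above the reported TCP height. I won't trust either number. I'll approach slowly and let the force reading decide.

Call:
{"fn": "servo_tool", "kwargs": {"plan": [[[0, 0, 0], [0, 0, 3], 0], [[0, 0, 0], [0, 0, 3], 0], [[0, 0, 0], [0, 0, 3], 0], [[0, 0, 0], [0, 0, 3], 0], [[0, 0, 0], [0, 0, 2], 0], [[0, 0, 0], [0, 0, 2], 0], [[0, 0, 0], [0, 0, 2], 0], [[0, 0, 0], [0, 0, 0], 0], [[0, 0, 0], [0, 0, 0], 0], [[0, 0, 0], [0, 0, 0], 0]]}}

```text
time_s: 7.2
ee_pos: [513.4, 129.2, 42.3]
ee_rot: [180.0, 0.1, 27.5]
force: [-0.4, 0.4, 0.5]
gripper_width: 0.3
```

```bash
cat > look.py <<'E'
import sys
from h import *
from workcell import env
np.set_printoptions(precision=1,suppress=True)
n,tag,zo=sys.argv[1],sys.argv[2],float(sys.argv[3])
f=env.grab_frame(n); T=np.array(env.state()['ee_pos'])
go(env,float(sys.argv[4]),T[2])
c=[np.r_[T[:2]+a*16*u+b*6*nn,T[2]+z] for z in (0,zo) for a in(-1,1) for b in (-1,1)]
q=proj(f,c)
im=cv2.cvtColor(f['pixels'],cv2.COLOR_RGB2BGR)
o=(q[:4].mean(0)-[60,50]).astype(int); im=im[max(o[1],0):o[1]+100,max(o[0],0):o[0]+120]
im=cv2.resize(im,None,fx=5,fy=5,interpolation=cv2.INTER_NEAREST); im=cv2.convertScaleAbs(im,alpha=1.8,beta=20)
for i,p in enumerate(q): cv2.circle(im,tuple(((p-o)*5).astype(int)),3,(255,0,255) if i<4 else (255,255,0),-1)
cv2.imwrite(f'pics/{n}_{tag}.png',im)
E
python3 look.py side a 31 -107
```

```text
t 7.25 pos [513.43 129.2   42.32] rot [179.99   0.08  27.5 ] F [ 0.62 -0.61  0.08] s=-107.5 lat=-0.1
rotvec [ 0.01  0.08 -0.2 ] shift(tool now) [ 0.12  0.53 -0.  ] shift(level) [0.11 0.53 0.  ]
```

View pics/side_a.png

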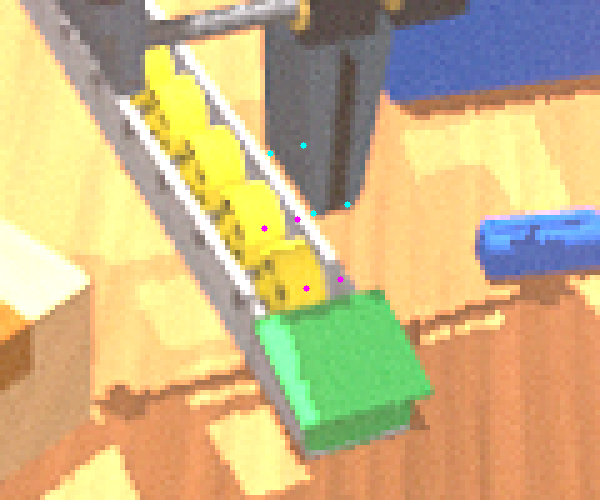

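Call:
{"fn": "servo_tool", "kwargs": {"plan": [[[0, 0, 0], [0, 0, 1], 0], [[0, 0, 0], [0, 0, 1], 0], [[0, 0, 0], [0, 0, 1], 0], [[0, 0, 0], [0, 0, 0.7], 0], [[0, 0, 0], [0, 0, 0.7], 0], [[0, 0, 0], [0, 0, 0.7], 0], [[0, 0, 0], [0, 0, 0.7], 0], [[0, 0, 0], [0, 0, 0.7], 0], [[0, 0, 0], [0, 0, 0.7], 0], [[0, 0, 0], [0, 0, 0.7], 0]]}}

```text
time_s: 8.5
ee_pos: [513.5, 129.2, 34.0]
ee_rot: [180.0, 0.1, 27.5]
force: [0.7, 0.0, 0.7]
gripper_width: 0.6
```

There's no contact at a reported z of 34, so the visible tip is right and the fingers really end about 31 mm short of the reported TCP. I expect contact near a reported z of 5.

Call:
{"fn": "servo_tool", "kwargs": {"plan": [[[0, 0, 0], [0, 0, 3], 0], [[0, 0, 0], [0, 0, 3], 0], [[0, 0, 0], [0, 0, 3], 0], [[0, 0, 0], [0, 0, 3], 0], [[0, 0, 0], [0, 0, 2], 0], [[0, 0, 0], [0, 0, 2], 0], [[0, 0, 0], [0, 0, 2], 0], [[0, 0, 0], [0, 0, 1], 0], [[0, 0, 0], [0, 0, 0], 0], [[0, 0, 0], [0, 0, 0], 0]]}}

```text
time_s: 9.75
ee_pos: [513.4, 129.2, 13.5]
ee_rot: [180.0, 0.1, 27.5]
force: [-0.4, 0.3, 0.6]
gripper_width: 0.5
```

```bash
python3 look.py side b 31 -107;python3 look.py wrist b 31 -107
```

```text
t 9.8 pos [513.45 129.19  13.49] rot [179.99   0.08  27.5 ] F [-0.72 -0.66 -0.84] s=-107.5 lat=-0.1
rotvec [ 0.01  0.08 -0.2 ] shift(tool now) [ 0.11  0.52 -0.  ] shift(level) [0.11 0.52 0.  ]
t 9.85 pos [513.45 129.2   13.47] rot [179.99   0.08  27.5 ] F [-0.53 -0.81 -0.63] s=-107.5 lat=-0.1
rotvec [ 0.01  0.08 -0.2 ] shift(tool now) [ 0.1   0.52 -0.  ] shift(level) [0.1  0.52 0.  ]
```

View pics/side_b.png

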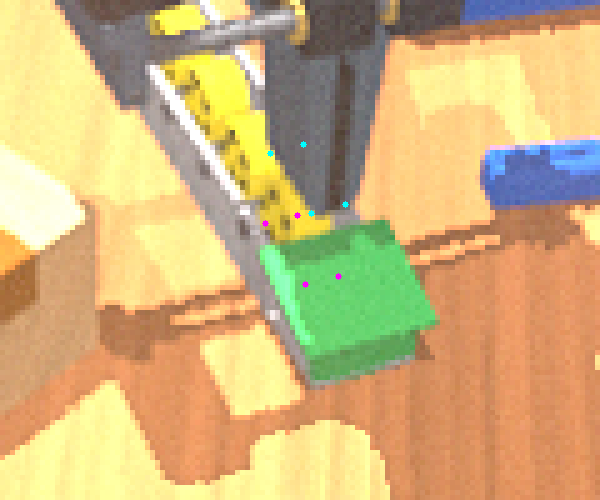

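View pics/wrist_b.png

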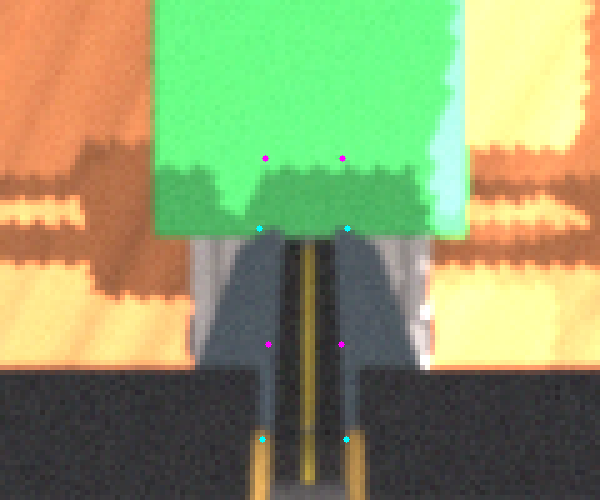

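Call:
{"fn": "servo_tool", "kwargs": {"plan": [[[0, 0, 0], [0, 0, 1], 0], [[0, 0, 0], [0, 0, 1], 0], [[0, 0, 0], [0, 0, 1], 0], [[0, 0, 0], [0, 0, 1], 0], [[0, 0, 0], [0, 0, 0.6], 0], [[0, 0, 0], [0, 0, 0.6], 0], [[0, 0, 0], [0, 0, 0.4], 0], [[0, 0, 0], [0, 0, 0.4], 0], [[0, 0, 0], [0, 0, 0.4], 0], [[0, 0, 0], [0, 0, 0.4], 0]]}}

```text
time_s: 11.1
ee_pos: [513.5, 129.2, 6.3]
ee_rot: [180.0, 0.1, 27.5]
force: [-0.0, -0.6, 0.6]
gripper_width: 0.7
```

```bash
python3 look.py side c 31.3 -107;python3 -c "
from workcell import env
import numpy as np
F=[]
for i in range(4):
  env.grab_frame('side'); F.append(env.state()['force'])
print(np.array(F),env.state()['effort'])"
```

```text
t 11.15 pos [513.47 129.18   6.26] rot [179.98   0.07  27.5 ] F [ 0.4  -0.49  0.  ] s=-107.5 lat=-0.1
rotvec [ 0.02  0.07 -0.2 ] shift(tool now) [0.09 0.49 0.  ] shift(level) [0.09 0.49 0.  ]
[[-0.46331131 -0.4915277   0.22928164]
 [ 0.07699411  0.87329755  0.38473574]
 [ 0.54162556 -0.10551372  0.33541059]
 [-0.59818023  0.43208757 -0.35285665]] [ 1.40983240e-03 -4.07104683e+01 -1.69255435e+01  4.57363855e-02
  5.97275072e-02 -1.30267258e-04]
```

View pics/side_c.png

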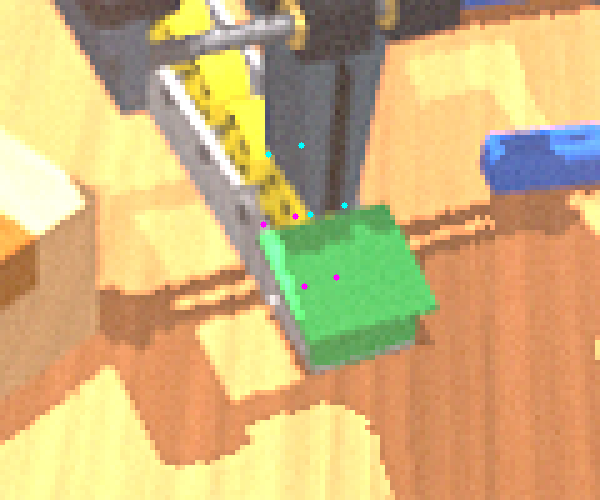

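Call:
{"fn": "servo_tool", "kwargs": {"plan": [[[0, 0, 0], [0, 0, 0.3], 0], [[0, 0, 0], [0, 0, 0.3], 0], [[0, 0, 0], [0, 0, 0.3], 0], [[0, 0, 0], [0, 0, 0.3], 0], [[0, 0, 0], [0, 0, 0.3], 0], [[0, 0, 0], [0, 0, 0.3], 0], [[0, 0, 0], [0, 0, 0.3], 0], [[0, 0, 0], [0, 0, 0.3], 0], [[0, 0, 0], [0, 0, 0.3], 0], [[0, 0, 0], [0, 0, 0.3], 0]]}}

```text
time_s: 12.6
ee_pos: [513.7, 129.0, 5.6]
ee_rot: [179.9, -0.0, 27.5]
force: [-1.8, -1.3, 5.3]
gripper_width: 0.6
```

Contact is at a reported z of 5.6 with about 5 N, matching the vision offset (5.6 + 31 = 36.6). I'll ease off and start the sweep (+y in the tool frame is the running direction).

Call:
{"fn": "servo_tool", "kwargs": {"plan": [[[0, 0, 0], [0, 0, 0], 0], [[0, 0, 0], [0, 4, 0.1], 0], [[0, 0, 0], [0, 4, 0.1], 0], [[0, 0, 0], [0, 4, 0.1], 0], [[0, 0, 0], [0, 4, 0.1], 0], [[0, 0, 0], [0, 4, 0.1], 0], [[0, 0, 0], [0, 4, 0.1], 0], [[0, 0, 0], [0, 4, 0.1], 0], [[0, 0, 0], [0, 4, 0.1], 0], [[0, 0, 0], [0, 4, 0.1], 0]]}}

```text
time_s: 13.85
ee_pos: [532.0, 94.3, 5.6]
ee_rot: [179.9, -0.0, 27.5]
force: [-1.1, -0.4, 5.1]
gripper_width: 0.4
```

```bash
python3 look.py wrist d 31.3 -107;python3 look.py side d 31.3 -107; python3 -c "
from h import *
from workcell import env
f=env.grab_frame('top'); cv2.imwrite('pics/top_d.png',cv2.cvtColor(f['pixels'],cv2.COLOR_RGB2BGR)); np.set_printoptions(precision=1,suppress=True)
for nm,c,z in (('Y',Y,32),('R',RD,45)):
  for b,a in blobs(f,*c): print(nm,b,a)"
```

```text
t 13.9 pos [532.25  93.85   5.6 ] rot [179.9   -0.04  27.46] F [-1.7  -0.35  5.32] s=-67.5 lat=0.1
rotvec [ 0.1  -0.04 -0.24] shift(tool now) [ -0.28 -39.51  -0.07] shift(level) [ -0.11 -39.51  -0.  ]
t 13.95 pos [532.18  94.01   5.63] rot [179.9   -0.04  27.46] F [-0.92 -0.39  5.68] s=-67.7 lat=0.1
rotvec [ 0.1  -0.04 -0.24] shift(tool now) [ -0.29 -39.34  -0.07] shift(level) [ -0.12 -39.34  -0.  ]
Y [310.9 189. ] 122
Y [294.1 197.5] 126
Y [277.2 205.9] 125
Y [262.  213.5] 94
Y [347.7 256.8] 186
Y [319.  266.8] 365
Y [353.3 280.1] 187
Y [336.9 288.4] 189
Y [316.5 294.2] 187
R [339.6 174.9] 122
R [327.6 180.4] 16
```

View pics/wrist_d.png

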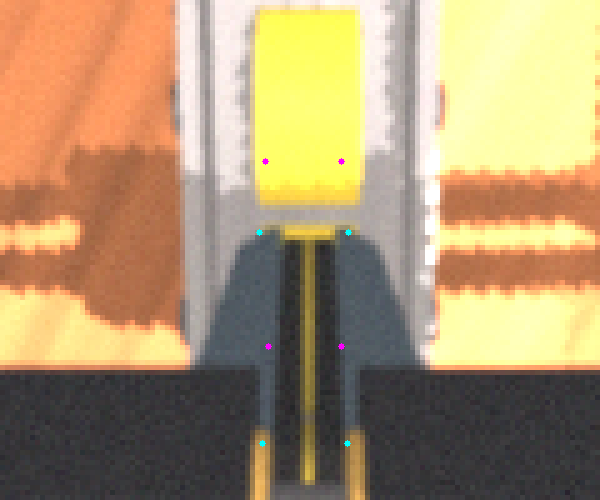

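View pics/side_d.png

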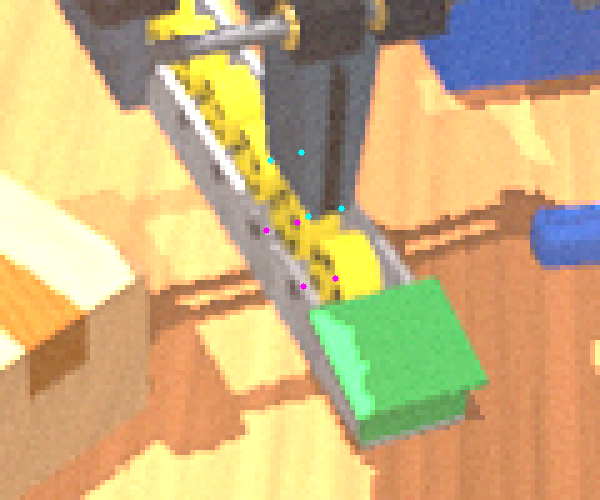

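The sweep is working. The tip bridges wheels 1 and 2 at about 5 N, and the wheel 5–7 blobs haven't moved by more than 0.1 px, so the rail is still. Continuing with slightly less push.

Call:
{"fn": "servo_tool", "kwargs": {"plan": [[[0, 0, 0], [0, 4, 0.05], 0], [[0, 0, 0], [0, 4, 0.05], 0], [[0, 0, 0], [0, 4, 0.05], 0], [[0, 0, 0], [0, 4, 0.05], 0], [[0, 0, 0], [0, 4, 0.05], 0], [[0, 0, 0], [0, 4, 0.05], 0], [[0, 0, 0], [0, 4, 0.05], 0], [[0, 0, 0], [0, 4, 0.05], 0], [[0, 0, 0], [0, 4, 0.05], 0], [[0, 0, 0], [0, 4, 0.05], 0]]}}

```text
time_s: 15.25
ee_pos: [552.5, 55.5, 5.7]
ee_rot: [179.9, -0.1, 27.4]
force: [-1.4, -0.1, 5.7]
gripper_width: 0.2
```

```bash
python3 look.py side e 31.3 -107;python3 -c "
from h import *
from workcell import env
f=env.grab_frame('top'); np.set_printoptions(precision=1,suppress=True)
for nm,c,z in (('Y',Y,32),('R',RD,45),('G',G,24)):
  for b,a in blobs(f,*c)[:4]: print(nm,b,a)"
```

```text
t 15.3 pos [552.7   55.01   5.65] rot [179.85  -0.09  27.42] F [-0.72 -2.39  5.49] s=-23.6 lat=0.2
rotvec [ 0.15 -0.09 -0.28] shift(tool now) [ -0.57 -83.4   -0.22] shift(level) [ -0.17 -83.41  -0.  ]
Y [310.9 189. ] 122
Y [299.1 195.5] 35
Y [207.3 243.2] 30
Y [347.7 256.8] 185
R [339.5 174.3] 124
```

View pics/side_e.png

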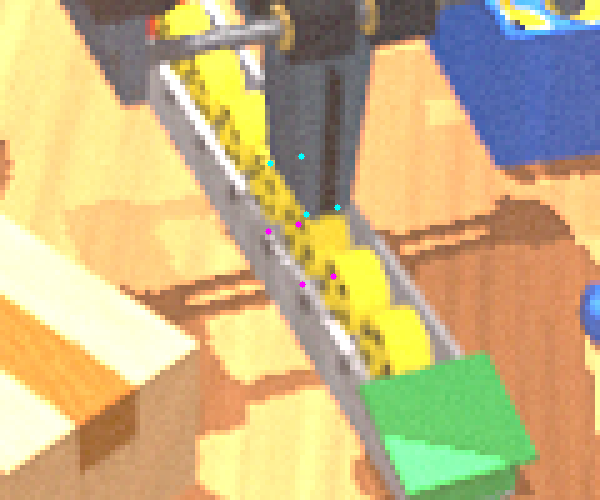

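Call:
{"fn": "servo_tool", "kwargs": {"plan": [[[0, 0, 0], [0, 4, 0], 0], [[0, 0, 0], [0, 4, 0], 0], [[0, 0, 0], [0, 4, 0], 0], [[0, 0, 0], [0, 4, 0], 0], [[0, 0, 0], [0, 4, 0], 0], [[0, 0, 0], [0, 4, 0], 0], [[0, 0, 0], [0, 4, 0], 0], [[0, 0, 0], [0, 4, 0], 0], [[0, 0, 0], [0, 4, 0], 0], [[0, 0, 0], [0, 4, 0], 0]]}}

```text
time_s: 16.6
ee_pos: [572.7, 17.0, 5.7]
ee_rot: [179.8, -0.1, 27.4]
force: [-0.9, 0.2, 4.3]
gripper_width: 0.4
```

```bash
python3 look.py side f 31.3 -107
```

```text
t 16.65 pos [572.94  16.58   5.64] rot [179.82  -0.12  27.4 ] F [-0.63 -1.2   3.14] s=19.8 lat=0.2
rotvec [ 0.18 -0.12 -0.3 ] shift(tool now) [  -0.89 -126.84   -0.41] shift(level) [  -0.22 -126.84   -0.  ]
```

View pics/side_f.png

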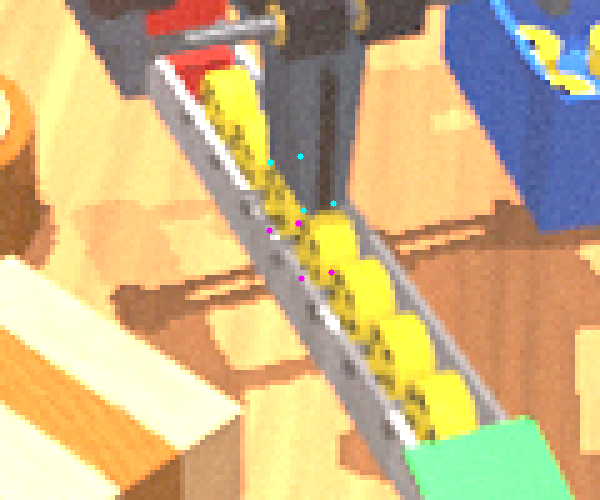

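Call:
{"fn": "servo_tool", "kwargs": {"plan": [[[0, 0, 0], [0, 4, 0.03], 0], [[0, 0, 0], [0, 4, 0.03], 0], [[0, 0, 0], [0, 4, 0.03], 0], [[0, 0, 0], [0, 4, 0.03], 0], [[0, 0, 0], [0, 4, 0.03], 0], [[0, 0, 0], [0, 4, 0.03], 0], [[0, 0, 0], [0, 4, 0.03], 0], [[0, 0, 0], [0, 4, 0.03], 0], [[0, 0, 0], [0, 4, 0.03], 0], [[0, 0, 0], [0, 4, 0.03], 0]]}}

```text
time_s: 17.9
ee_pos: [592.9, -21.4, 5.6]
ee_rot: [179.8, -0.2, 27.4]
force: [-1.4, -0.7, 4.7]
gripper_width: 0.3
```

```bash
python3 look.py side g 31.3 106;python3 look.py wrist g 31.3 106
```

```text
t 17.95 pos [593.12 -21.8    5.66] rot [179.77  -0.16  27.4 ] F [-1.63 -0.6   4.45] s=63.2 lat=0.2
rotvec [ 0.23 -0.16 -0.3 ] shift(tool now) [-0.02 42.79  0.17] shift(level) [-0.25 42.79  0.  ]
t 18.0 pos [593.01 -21.6    5.64] rot [179.78  -0.16  27.39] F [-0.01 -0.09  4.38] s=63.0 lat=0.2
rotvec [ 0.22 -0.16 -0.31] shift(tool now) [-0.02 43.02  0.17] shift(level) [-0.25 43.02  0.  ]
```

View pics/side_g.png

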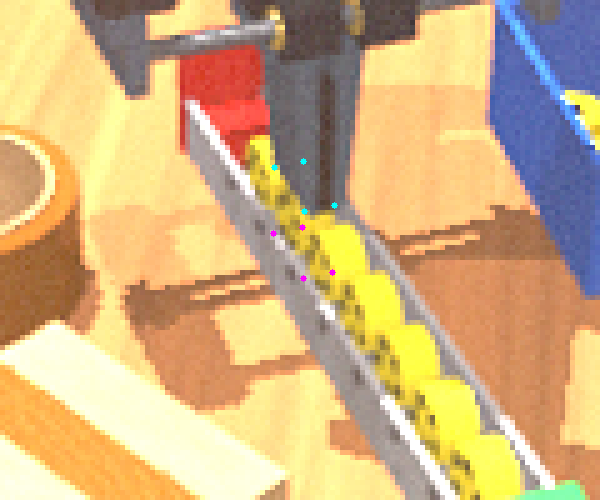

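View pics/wrist_g.png

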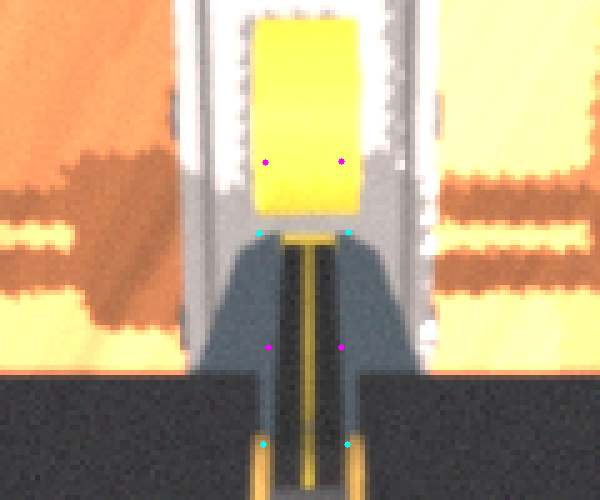

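Call:
{"fn": "servo_tool", "kwargs": {"plan": [[[0, 0, 0], [0, 4, 0.03], 0], [[0, 0, 0], [0, 4, 0.03], 0], [[0, 0, 0], [0, 4, 0.03], 0], [[0, 0, 0], [0, 4, 0.03], 0], [[0, 0, 0], [0, 4, 0.03], 0], [[0, 0, 0], [0, 4, 0.03], 0], [[0, 0, 0], [0, 4, 0.03], 0], [[0, 0, 0], [0, 4, 0.03], 0], [[0, 0, 0], [0, 4, 0.03], 0], [[0, 0, 0], [0, 4, 0.03], 0]]}}

```text
time_s: 19.25
ee_pos: [612.8, -59.3, 5.7]
ee_rot: [179.8, -0.2, 27.4]
force: [-0.9, -0.2, 4.6]
gripper_width: 0.7
```

```bash
python3 look.py side h 31.3 106
```

```text
t 19.3 pos [613.09 -59.81   5.67] rot [179.75  -0.19  27.4 ] F [-0.8  -1.12  5.39] s=106.1 lat=0.3
rotvec [ 0.25 -0.19 -0.3 ] shift(tool now) [-0.26 -0.14 -0.  ] shift(level) [-0.26 -0.14 -0.  ]
```

View pics/side_h.png

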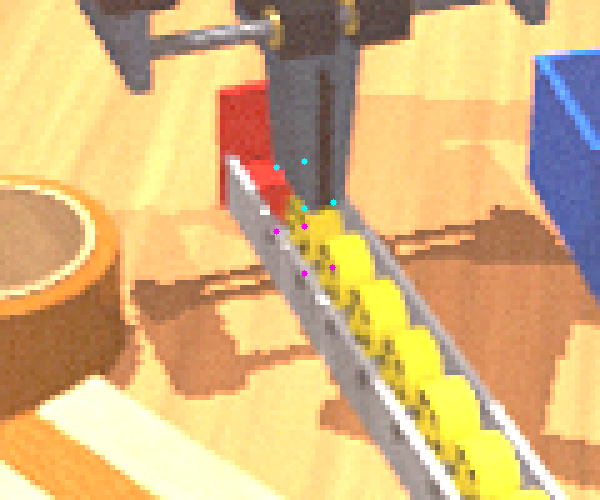

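The pass over wheel 7 is complete at s = 106 with contact force steady. Lifting straight off.

Call:
{"fn": "servo_tool", "kwargs": {"plan": [[[0, 0, 0], [0, 1, -1], 0], [[0, 0, 0], [0, 0, -4], 0], [[0, 0, 0], [0, 0, -10], 0], [[0, 0, 0], [0, 0, -20], 0], [[0, 0, 0], [0, 0, -25], 0], [[0, 0, 0], [0, 0, -25], 0], [[0, 0, 0], [0, 0, -25], 0], [[0, 0, 0], [0, 0, -25], 0], [[0, 0, 0], [-25, 0, -15], 0], [[0, 0, 0], [-25, 0, 0], 0]]}}

```text
time_s: 20.55
ee_pos: [567.7, -82.1, 162.0]
ee_rot: [179.8, -0.2, 27.6]
force: [-0.8, -0.2, -0.7]
gripper_width: 0.3
```

Call:
{"fn": "servo_tool", "kwargs": {"plan": [[[0, 0, 0], [-45, 0, 0], 0], [[0, 0, 0], [-45, 0, 0], 0], [[0, 0, 0], [-45, 0, 0], 0], [[0, 0, 0], [-45, 0, 0], 0], [[0, 0, 0], [-20, 30, 0], 0], [[0, 0, 0], [0, 40, 0], 0], [[0, 0, 0], [0, 40, 0], 0], [[0, 0, 0], [0, 40, 0], 0], [[0, 0, 0], [0, 0, 0], 0], [[0, 0, 0], [0, 0, 0], 0]]}}

```text
time_s: 21.8
ee_pos: [453.9, -312.4, 168.2]
ee_rot: [179.5, -0.4, 27.6]
force: [0.3, 0.4, -0.4]
gripper_width: 0.2
```

Run:
```python
from workcell import env
from h import *
np.set_printoptions(precision=1,suppress=True)
s=env.state(); print(s["time_s"],s["ee_pos"],s["force"])
for n in ("top","side"):
    f=env.grab_frame(n); cv2.imwrite(f"pics/{n}_z.png",cv2.cvtColor(f["pixels"],cv2.COLOR_RGB2BGR))
    for nm,c,z in (("Y",Y,32),("G",G,24),("R",RD,45)):
        for b,a in blobs(f,*c): print(n,nm,b,a)
ims=[cv2.resize(cv2.imread(p)[155:255,235:315],None,fx=4.8,fy=5,interpolation=cv2.INTER_CUBIC) for p in ("pics/side0.png","pics/side_z.png")]
cv2.imwrite("pics/cmp.png",np.hstack(ims))
```

```text
21.8 [ 453.9 -312.4  168.2] [ 0.3  0.4 -0.4]
top Y [310.9 189. ] 121
top Y [294.1 197.5] 126
top Y [277.3 205.8] 127
top Y [260.3 214.3] 126
top Y [243.1 222.8] 123
top Y [226.  231.3] 127
top Y [208.9 239.7] 127
top Y [347.7 256.8] 186
top Y [319.2 266.7] 362
top Y [353.3 280.1] 185
top Y [336.9 288.4] 189
top Y [316.5 294.2] 186
top G [188.4 250.1] 577
top R [339.3 174.6] 109
side Y [334.3 165.6] 161
side Y [319.1 166.2] 52
side Y [276.8 206.7] 917
side G [479.   67.9] 23
side G [307.4 253.6] 706
side R [245.2 157.6] 258
```

View pics/cmp.png

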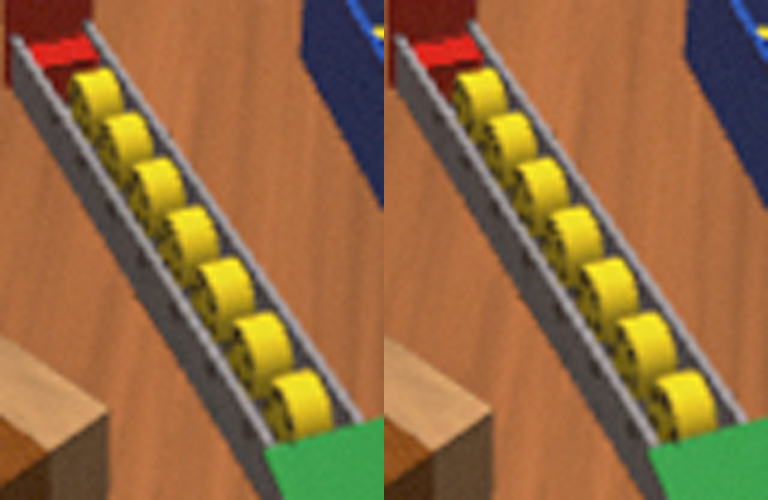

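View pics/top_z.png

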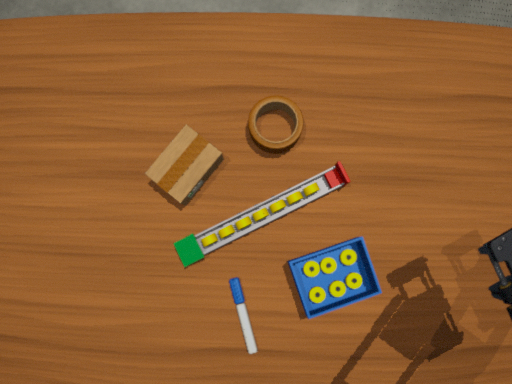

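The rail and bystanders are unmoved (blobs within 0.3 px). Next I'll check that each wheel turned, by comparing the spot pattern on its side face before and after.

Run:
```python
from workcell import env
from h import *
np.set_printoptions(precision=1,suppress=True)
f=env.grab_frame("side")
g=env.grab_frame("side")
a=cv2.imread("pics/side0.png").astype(float); b=cv2.imread("pics/side_z.png").astype(float)
c=cv2.cvtColor(g["pixels"],cv2.COLOR_RGB2BGR).astype(float)
P=[np.r_[W1+u*33*i-nn*0+nn*7,24] for i in range(7)]  # face towards camera side
Q=[np.r_[W1+u*33*i-nn*0+nn*7,29] for i in range(7)]
for i,q in enumerate(proj(f,Q)):
    x,y=q.round().astype(int); w=np.s_[y-4:y+5,x-5:x+6]
    print(i+1,q,"before/after %.1f"%np.abs(a[w]-b[w]).mean(),"noise %.1f"%np.abs(c[w]-b[w]).mean())
ims=[cv2.convertScaleAbs(cv2.resize(im[165:250,245:310],None,fx=6,fy=7,interpolation=cv2.INTER_CUBIC),alpha=1.5) for im in (a,(b+c)/2)]
cv2.imwrite("pics/cmp2.png",np.hstack(ims))
```

```text
1 [292.8 235.7] before/after 7.6 noise 2.2
2 [284.7 223.7] before/after 5.1 noise 1.9
3 [277.1 212.5] before/after 5.5 noise 2.1
4 [270.  201.9] before/after 4.1 noise 1.9
5 [263.3 192. ] before/after 3.9 noise 2.1
6 [256.9 182.6] before/after 4.5 noise 2.0
7 [250.9 173.8] before/after 5.1 noise 2.2
```

View pics/cmp2.png

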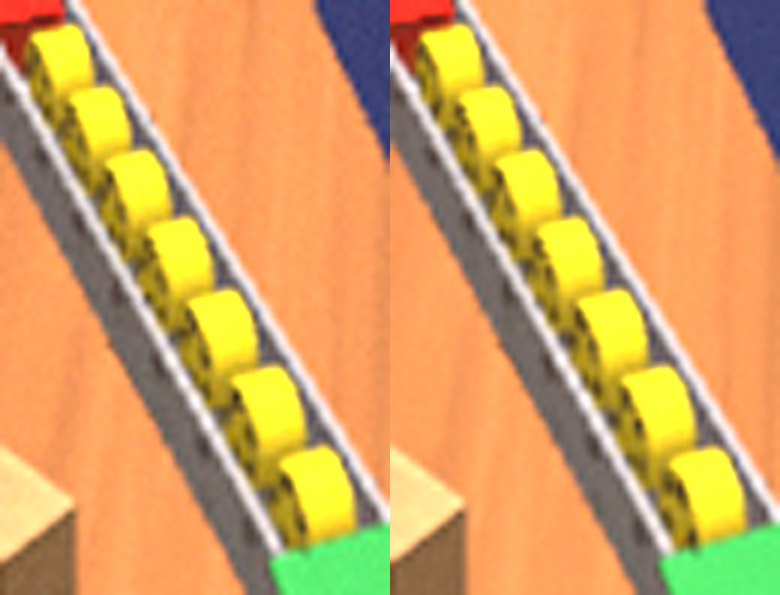

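Every wheel's face pattern changed, at 1.9 to 3.5 times the noise, and each had 20 mm or more of steady contact. The hand is clear, so I'm handing in.

```bash
python3 -c "
from workcell import env
print(env.job_done(), env.state()['time_s'])"
```

```text
the job is handed in; nothing more can be done
the job is handed in; nothing more can be done
```

I ran the closed fingertip once along all seven wheel tops, from the green guide to just past wheel 7. It then lifted straight off and moved clear, and I handed the job in at about 22 s.

**Contact:** the upward force was about 3–6 N at each check along the sweep, at a constant height. Each wheel had at least about 20 mm of tip travel over it, which should turn it well past 20° if it didn't slip.

**Wheel turn:** the spot pattern on every wheel's side face changed between the before and after pictures, at 1.9–3.5 times the image noise. This shows that each wheel turned. I did not measure the angles directly. The direction is inferred from the way the fingertip moved, not seen in the pictures.

**Nothing shifted:** the rail's wheels, green guide and red stop, and the spare wheels in the bin, are within about 0.5 px of their starting positions. The carton, tape roll and marker look unmoved in the top view, but I did not measure them.

**Disagreement:** the reported tool height was wrong by about 31 mm. The real fingertip sat that much above the reported position. The pictures showed it, and contact came at a reported height of 5.6 mm instead of 36 mm. I descended slowly and went by the force reading.

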